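Refit the sander's belt guard, lock its wing and hold the guard down

ROBOT

A 6-joint arm with a two-finger parallel gripper is mounted at the origin on the work surface. World frame = base frame: x ahead of the robot, y to its left, z up, the work surface at z = 0. Lengths are in m, angles in rad, forces in N, time in s.
With the tool pointing down it reaches from about 0.4 to 0.825 m from the base axis. Payload 7 kg.
Tool frame: the origin (TCP) lies at the very end of the fingers, on their centre line; the grasp point (between the pads) lies 19 mm behind it (tcp_to_grasp is the distance from the TCP to the grasp point, in m); x points along the fingers, z is the direction in which the jaws open and shut, and the axes are right-handed (so a half turn about x gives the same grasp; the last joint's range is limited). The gripper opens to 88 mm and grips with 3 to 60 N. Pads are 19 mm wide; open, the fingers measure 130 mm over their backs; the gripper's body (78 mm by 193 mm) begins 47 mm behind the grasp point.
Start: joints at [-1.023, 0.359, 0.012, 0, -1.224, -0.288], TCP at [0.173, -0.652, 0.227] pointing down, gripper open.
Joint ranges: [-3.07, 3.07], [-1.43, 2.12], [-1.02, 1.25], [-3.03, 1.67], [-3.05, -0], [-3.03, 3.03]. Speed limits (rad/s): [2.39, 2.39, 3.01, 3.14, 3.14, 3.14].

INTERFACE

Orientations are given as [roll, pitch, yaw] about the fixed x, y, z axes, in that order (R = Rz(yaw) Ry(pitch) Rx(roll)).
In Python, from station import get_state, grab_frame, job_done, tcp_to_grasp gives the robot as it stands. The module is installed in compiled form; this text tells all that it offers.
- The arm moves only by the shell command python3 -m crank 'ROWS' [FORCE]. ROWS is JSON, a list of rows, each a list of 7 numbers: the shift along the tool's x, y, z in m, then the turn, a rotation vector about the tool's x, y, z in rad, then the opening, from 0 (shut) to 1 (fully open). In form: [[x, y, z, wx, wy, wz, fingers], ...]. A call has 1 to 10 rows; each row is the pose to reach, as a shift and turn from the pose commanded when the call began, along the tool's axes at that moment; what a row does not reach only later rows make up. A row lasts 1/8 s, in which the tool goes at most 62.5 mm and 10.7 degrees, less where a joint would pass 70% of its speed; a pose out of reach is approached as far as the arm can. A call with a gripper value outside its range is refused whole. The fingers move at their own pace and stop on an object; FORCE is the grip in N (left out, the last holds). Time passes only in rows, so rows that repeat a pose let the fingers close. It gives the time, the measured TCP pose, the force and the opening at its end, in the units of the state.
- get_state(): the state, without advancing time (a new reading comes with each control period).
- grab_frame(name): name is "side" or "top" or "wrist"; returns a dict with "pixels" (420x560x3 uint8, red, green, blue), "vfov" (degrees; the focal length in pixels is half the picture's height over the tangent of half this angle, whatever the lens; pixels are square), "cx", "cy" (the principal point, pixels), "extrinsics" (4x4, takes a point from world to camera coordinates). Camera axes: x right, y up, looking along -z (the intrinsics and any distortion apply to the point x, -y, -z); pixel columns grow to the right and rows downward; lengths in m; the calibration is good to about 2 mm. The wrist camera is an equidistant fisheye: a pixel r from the principal point sees the ray r / f radians off the axis. A picture is of the moment at which its call begins. There is no depth.
- job_done(): hands the job in, once; it reports no verdict.
The state is a dict: "t": time; "q": joint angles; "qd": joint speeds; "joint_efforts": joint torques, N m; "eef_pos": TCP position; "ee_rot": TCP orientation; "force": force on the tool from outside, world axes, zero at the start; "moment": the same for the moment, N m; "width": finger opening in m.
Only numpy, scipy, OpenCV 4.12 (cv2) and the standard library are available. Lean on these libraries where they do the work, as an engineer would, in place of code of your own. Each camera call takes 0.05 s, during which the arm holds its last target.

TASK

The belt of the edge sander has been changed: put the loose black guard back on top of the narrow belt head, with its slot over the wing stud, then turn the wing a quarter turn clockwise until the slot in the wing's top lines up with the two marks across the guard. Finally press the guard's other end down flush against the seat, over the sprung interlock plunger, with steady hand pressure and without leaning hard on it, and finish while still holding it down, so that I can run in the star knob at that end. Leave the plywood block and the star knob on the sander's table and the cleaning stick on the bench where they are.

Things in the scene. Friction and masses are not known exactly. Their poses are not given: they have to be found in the camera images.
- sander: the edge sander, fixed to the bench: a dark cast table about 270 (x) x 400 (y) x 20 mm with an upright belt head. Origin: centre of the table's underside, on the bench top. Head, belt and guard seat run along its y axis, their centre line at x = +45 mm. The belt loop is 54 mm wide, 278 mm long, from 21 to 121 mm height; above it is the guard seat.
- guard_seat (a point): centre of the flat top of the guard seat (142 mm above the bench), same axes as the sander. The seat is a round-ended aluminium bar 44 mm wide (x), 262 mm long (y), 14 mm thick. On it stand the wing stud at y = -58 mm and the white interlock plunger at y = +75 mm; the tapped hole for the star knob is at y = +112 mm.
- stud_foot (a point): foot of the wing stud on the seat's top, on the stud's axis, same axes as the sander (58 mm from the seat's centre towards the sander's -y).
- wing_grip (a point): on the stud's axis, 25.5 mm above the seat, mid-height of the steel finger wing; turns with it: y along the wing's length, x through its thickness. Wing 9 mm thick, 28 mm long, from 16.5 to 34.5 mm above the seat, coin slot along its top; grip it across its thickness. Under it a retaining bar 10 x 36 mm, from 8.5 to 16.5 mm above the seat, on a 9 mm neck.
- wing (a joint): angle of the wing (rad), growing clockwise seen from above, stops at 0 and 1.571. 0: along the sander's y axis, passes through the guard's slot; 1.571: across the head, lined up with the guard's marks, locked. Starts between 0 and 0.18. Stiff with friction (0.06 N m), stays where it is left.
- plunger (a joint): travel of the interlock plunger (m): 0 = up, 6 mm proud of the seat; 0.006 = flush, as when the guard lies flat on the seat. Its spring pushes up with 4 N when up and 7 N when flush, so the guard's free end stands about 6 mm up by itself and must be pressed.
- plunger_top (a point): centre of the plunger's tip (10 mm across).
- guard: the loose black moulded belt guard, open below, 0.27 to 0.43 kg: 58 mm wide (x), 280 mm long (y), round ends, 3 mm skirt walls, top plate 18 to 22 mm above the lower rim. Origin: centre of the lower rim's plane, z up; starts upright on the bench. Grip ridge: 18 mm wide (x), y = -12 to +68 mm, 22 to 40 mm above the rim. Slot in the top: 22 (x) x 48 mm (y), centred at y = -58 mm.
- guard_slot (a point): centre of the guard's slot, on the underside of its top plate, axes as the guard's; seated, it coincides with stud_foot and the guard's axes point the same way as the sander's. The guard's origin is then 18 mm below the centre of the seat's top, its skirt clears the seat by 4 mm at the sides, 6 mm at the ends, its top face 4 mm above the seat (up to 6 mm at the stud while the free end is sprung up).
- guard_end (a point): point on the flat top face of the guard's free end, 90 mm from its centre towards its +y, between the grip ridge and the star knob hole (at y = +112 mm): a good place to press. Flush, it is 4 mm above the seat's top.
- ply_block: plywood block 60 x 60 x 18 mm lying on the sander's table in front of the belt; leave it.
- star_knob: black star knob, 37 mm across, 32 mm high, screw up, on the sander's table in front of the belt; leave it.
- belt_stick: tan belt-cleaning stick, 32 x 190 x 32 mm, lying on the bench between the guard and the sander; leave it.

How it is judged:
On the way, in this order (a step that is already met when the one before it is completed fails the run):
1. the guard sits on the seat with its slot over the wing stud (x of guard_slot in the frame of stud_foot between -0.006 and 0.006 m and y of guard_slot in the frame of stud_foot between -0.008 and 0.008 m and angle between the y axis of guard and the y axis of sander, either way round below 0.09 rad and z of guard_slot in the frame of stud_foot between -0.004 and 0.004 m), for 0.2 s.
2. the wing is turned crosswise over the seated guard, its slot in line with the marks (all of step 1 and value of joint wing above 1.4 rad), for 0.2 s.
At the end, for the whole second after the job is handed in: last second: fingers push on the guard (over 2 N; guard on sander under 50 N); guard at rest, flat on its seat (0.012 rad; slot within 6 mm (x), 8 mm (y), 2 mm (z) of the stud; in line within 0.09 rad), plunger in over 4.5 of 6 mm, wing past 1.4 rad (all of step 2 and value of joint plunger above 0.0045 m and z of guard_slot in the frame of stud_foot between -0.002 and 0.002 m and angle between guard's own z axis and vertical below 0.012 rad and contact force between the fingers and guard above 2 N and contact force between guard and sander below 50 N and linear speed of guard below 0.01 m/s); the arm keeps its last pose, push and grip.
It fails at once if the plywood block, the star knob or the cleaning stick is moved more than 30 mm (distance of any of ply_block, star_knob, belt_stick from where it was at the start of the episode above 0.03 m).
It also fails if it takes over 54 s, if anything falls off the work surface, if the arm or the gripper's body presses on something with over 40 N, if the wrist force passes 120 N, or if a joint passes its speed limit or range.

## Working session

There is one attempt and no reset: what is moved stays moved. The work goes in short steps, Python scripts to look and compute and a shell command to move; the robot and the scene stay as the last step left them, time stands still between calls to the robot, and variables do not carry over. Pictures are saved under pics/ and viewed, and the job is handed in when it is done.

```bash
mkdir -p pics; ls; python3 - <<'E'
from station import *
import cv2,numpy as np
s=get_state();print({k:np.round(v,3).tolist() for k,v in s.items()},tcp_to_grasp)
for n in ["side","top","wrist"]:
    f=grab_frame(n);cv2.imwrite(f"pics/{n}0.png",f["pixels"][:,:,::-1]);print(n,f["vfov"],f["cx"],f["cy"],np.round(f["extrinsics"],3).tolist(),[k for k in f])
E
```

```text
pics
{'t': 0.0, 'q': [-1.023, 0.359, 0.011, -0.0, -1.224, -0.288], 'qd': [0.002, -0.001, -0.0, 0.001, 0.0, 0.001], 'joint_efforts': [0.001, -58.272, 29.306, 6.998, 0.007, -0.0], 'eef_pos': [0.173, -0.652, 0.226], 'ee_rot': [0.093, 1.569, 1.924], 'force': [0.613, -0.109, -0.118], 'moment': [0.024, -0.038, 0.016], 'width': 0.088} 0.0188
side 43.807372172507726 280.07975266708536 212.16817657457176 [[-0.696, -0.717, -0.021, 0.297], [0.465, -0.473, 0.748, -0.4], [-0.547, 0.511, 0.663, -1.122], [0.0, 0.0, 0.0, 1.0]] ['pixels', 'vfov', 'cx', 'cy', 'extrinsics']
top 55.84185115139008 280.35155372801745 210.99107259102615 [[-0.004, -1.0, -0.013, -0.079], [0.988, -0.005, 0.152, -0.548], [-0.152, -0.012, 0.988, -1.058], [0.0, 0.0, 0.0, 1.0]] ['pixels', 'vfov', 'cx', 'cy', 'extrinsics']
wrist 65.70646984690485 279.6195673224806 209.5423985118189 [[-0.259, 0.966, 0.002, 0.674], [-0.93, -0.248, -0.272, 0.034], [-0.262, -0.072, 0.962, -0.392], [0.0, 0.0, 0.0, 1.0]] ['pixels', 'vfov', 'cx', 'cy', 'extrinsics']
```

View pics/side0.png

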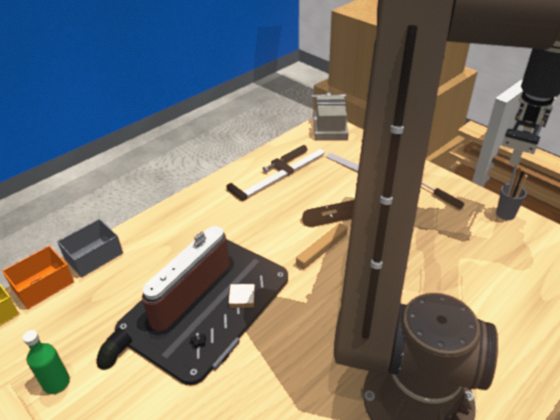

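View pics/top0.png

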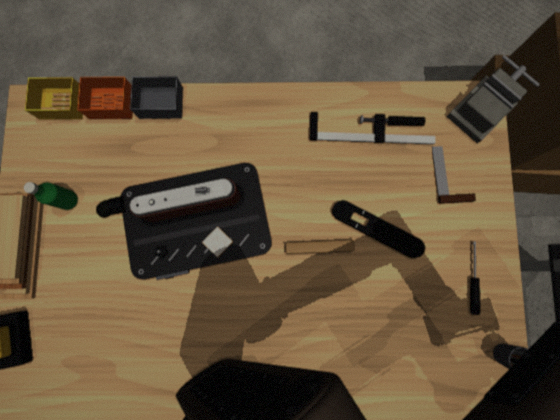

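View pics/wrist0.png

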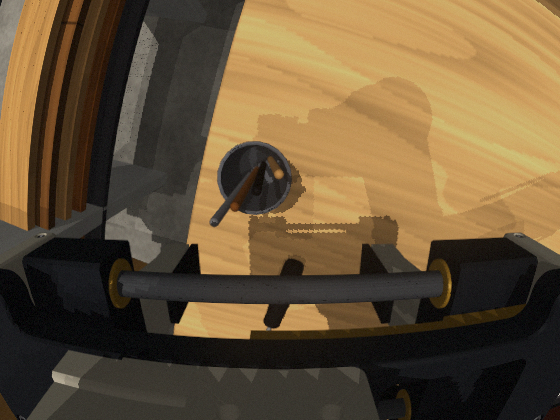

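```bash
cat > h.py <<'E'
import numpy as np,cv2
from station import *
from scipy.spatial.transform import Rotation as R
def cam(f):
    H=f["pixels"].shape[0];fl=H/2/np.tan(np.radians(f["vfov"])/2);return fl,f["cx"],f["cy"],np.array(f["extrinsics"])
def ray(f,uv,fish=False):
    fl,cx,cy,E=cam(f);u,v=uv;x,y=(u-cx)/fl,(v-cy)/fl
    if fish:
        r=np.hypot(x,y);k=np.sin(r)/r if r>1e-9 else 1;d=np.array([x*k,-y*k,-np.cos(r)])
    else: d=np.array([x,-y,-1.])
    return -E[:3,:3].T@E[:3,3],E[:3,:3].T@d
def onz(f,uv,z,fish=False):
    c,d=ray(f,uv,fish);return c+d*(z-c[2])/d[2]
def proj(f,P,fish=False):
    fl,cx,cy,E=cam(f);p=E[:3,:3]@np.asarray(P)+E[:3,3];x,y,z=p[0],-p[1],-p[2]
    if fish:
        r=np.hypot(x,y);t=np.arctan2(r,z);return np.array([cx+fl*t*x/r,cy+fl*t*y/r])
    return np.array([cx+fl*x/z,cy+fl*y/z])
def tcp():
    s=get_state();return np.array(s["eef_pos"]),R.from_euler("xyz",s["ee_rot"])
E
python3 - <<'E'
from h import *
f=grab_frame("top");p=f["pixels"][:,:,::-1]
np.save("top.npy",f,allow_pickle=True)
a=cv2.resize(p[150:290,95:285],None,fx=4,fy=4,interpolation=cv2.INTER_CUBIC);cv2.imwrite("pics/t1.png",a)
a=cv2.resize(p[180:280,270:450],None,fx=4,fy=4,interpolation=cv2.INTER_CUBIC);cv2.imwrite("pics/t2.png",a)
E
```

```text
(no output)
```

View pics/t1.png

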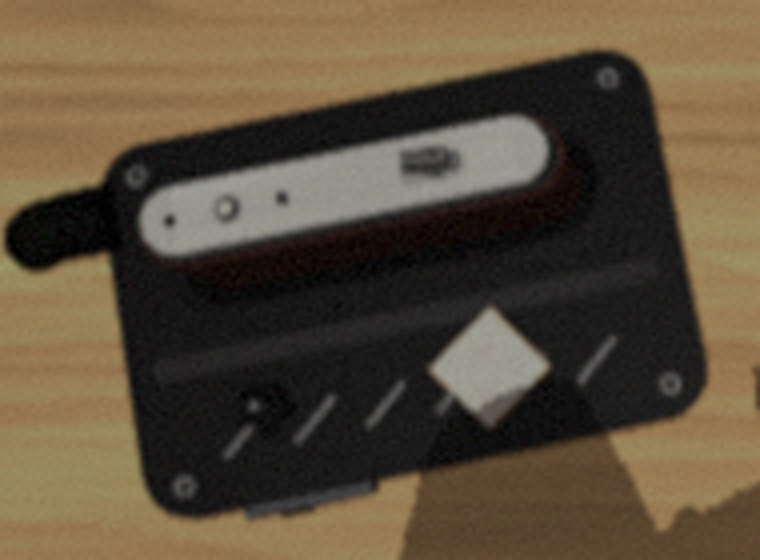

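View pics/t2.png

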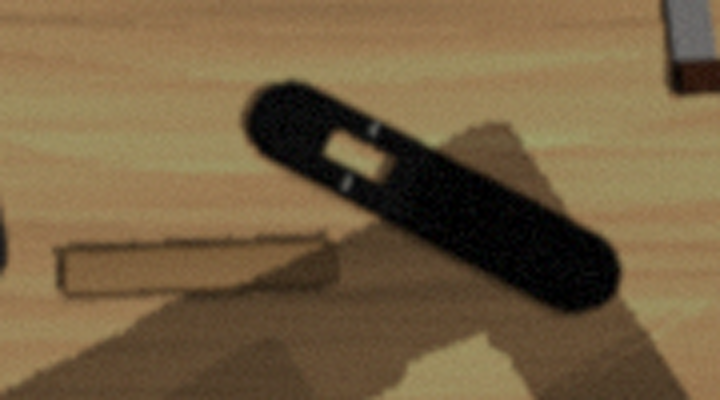

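```bash
python3 - <<'E'
from h import *
f=grab_frame("top");p=f["pixels"].astype(int)
g=p.max(2);sat=p.max(2)-p.min(2)
def big(m,box):
    x0,y0,x1,y1=box;mm=np.zeros(m.shape,np.uint8);mm[y0:y1,x0:x1]=m[y0:y1,x0:x1]
    c,_=cv2.findContours(mm,cv2.RETR_EXTERNAL,cv2.CHAIN_APPROX_NONE);return max(c,key=cv2.contourArea)[:,0,:]
c=big((g>110)&(sat<40),(120,170,240,225))
def fit(c,z):
    q=np.array([onz(f,u,z)[:2] for u in c]);r=cv2.minAreaRect((q*1000).astype(np.float32));b=cv2.boxPoints(r)
    print(np.round(r[0],1),np.round(r[1],1),np.round(r[2],1));
    e=b[1]-b[0],b[2]-b[1];L=max(e,key=np.linalg.norm);print("yaw of long axis",np.degrees(np.arctan2(L[1],L[0])))
fit(c,.142)
c=big(g<45,(320,190,435,265));fit(c,.022);fit(c,.011)
o=lambda u,v,x0,y0:(u/4+x0-.375,v/4+y0-.375)
for n,u in dict(wing=o(430,161,95,150)).items(): print(n,u,onz(f,u,.142+.03))
for n,u,z in [("plg",o(226,209,95,150),.148),("hole",o(170,221,95,150),.142),("h3",o(282,198,95,150),.142),("slot",o(358,155,270,180),.022),("m1",o(375,130,270,180),.022),("m2",o(347,182,270,180),.022)]: print(n,onz(f,u,z))
E
```

```text
[572.3 169.9] [ 44.1 260.5] 11.8
yaw of long axis -78.234825
[ 497.7 -352.2] [277.8  60.7] 62.4
yaw of long axis 62.429573
[ 498.9 -354.8] [280.6  61.4] 62.4
yaw of long axis 62.4296
wing (202.125, 189.875) [0.58108407 0.10953215 0.172     ]
plg [0.55606641 0.24272239 0.148     ]
hole [0.54962821 0.28006289 0.142     ]
h3 [0.56401891 0.20944443 0.142     ]
slot [ 0.5281845  -0.30236276  0.022     ]
m1 [ 0.54585634 -0.3148846   0.022     ]
m2 [ 0.5091628  -0.29404225  0.022     ]
```

```bash
cat >> h.py <<'E'
def go(pos,psi_deg,show=True):
    "shift/turn from measured pose to tool pointing straight down, tool z at yaw psi"
    p,r=tcp();a=np.radians(psi_deg);X=np.array([0,0,-1.]);Z=np.array([np.cos(a),np.sin(a),0]);Y=np.cross(Z,X)
    Rt=R.from_matrix(np.c_[X,Y,Z]);d=r.as_matrix().T@(np.asarray(pos)-p);w=(r.inv()*Rt).as_rotvec()
    zt=r.as_matrix()[:,2]
    print("tcp",p.round(4),"psi",np.degrees(np.arctan2(zt[1],zt[0])).round(2),"xax",r.as_matrix()[:,0].round(4))
    print("row",d.round(4).tolist(),w.round(4).tolist(),"dist",np.linalg.norm(d).round(3),"deg",np.degrees(np.linalg.norm(w)).round(1))
    s=get_state();print("t",s["t"],"q",np.round(s["q"],3),"F",np.round(s["force"],1),"w",round(s["width"],4))
E
python3 - <<'E'
from h import *
go([.491,-.366,.2],152.4)
go([.491,-.366,.2],-27.6)
E
```

```text
tcp [ 0.1733 -0.6521  0.2261] psi 104.88 xax [-3.e-04  8.e-04 -1.e+00]
row [0.0262, -0.3805, 0.1949] [-0.8293, 0.0008, 0.0003] dist 0.428 deg 47.5
t 0.25 q [-1.023  0.359  0.012 -0.    -1.224 -0.288] F [ 0.   0.1 -0.3] w 0.0875
tcp [ 0.1733 -0.6521  0.2261] psi 104.88 xax [-3.e-04  8.e-04 -1.e+00]
row [0.0262, -0.3805, 0.1949] [2.3123, 0.0003, -0.001] dist 0.428 deg 132.5
t 0.25 q [-1.023  0.359  0.012 -0.    -1.224 -0.288] F [ 0.   0.1 -0.3] w 0.0875
```

```bash
python3 -m crank '[[0,-0.06,0.03,-0.13,0,0,1],[0.0,-0.12,0.06,-0.28,0,0,1],[0.01,-0.18,0.09,-0.42,0,0,1],[0.01,-0.24,0.12,-0.56,0,0,1],[0.01,-0.3,0.15,-0.7,0,0,1],[0.01,-0.35,0.18,-0.829,0,0,1],[0.01,-0.3805,0.195,-0.829,0,0,1],[0.01,-0.3805,0.195,-0.829,0,0,1]]'
python3 - <<'E'
from h import *
go([.491,-.366,.2],152.4)
f=grab_frame("wrist");cv2.imwrite("pics/w1.png",f["pixels"][:,:,::-1])
E
```

```text
t: 1.25
eef_pos: [0.4935, -0.3636, 0.2163]
ee_rot: [-1.773, 1.571, 0.891]
force: [-0.9, -0.5, 0.2]
width: 0.0878
tcp [ 0.4935 -0.3636  0.2163] psi 152.63 xax [ 2.e-04  2.e-04 -1.e+00]
row [0.0163, 0.0033, 0.0011] [0.0039, -0.0, 0.0002] dist 0.017 deg 0.2
t 1.25 q [-0.317  0.264 -0.146 -0.    -1.16  -0.161] F [-0.9 -0.5  0.2] w 0.0878
```

View pics/w1.png

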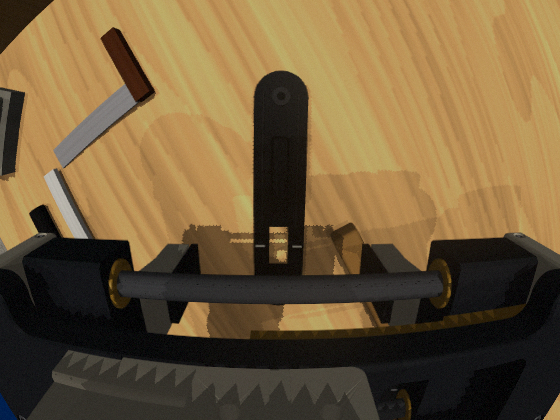

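```bash
python3 - <<'E'
from h import *
f=grab_frame("wrist")
h=onz(f,(281,96),.022,1);m1=onz(f,(260.5,246),.022,1);m2=onz(f,(297,246),.022,1);m=(m1+m2)/2
d=h-m;L=np.linalg.norm(d);print(h,m1,m2,L,"yaw",np.degrees(np.arctan2(d[1],d[0])));print("center",m+d/L*.058,"mark gap",np.linalg.norm(m1-m2))
for r in (130,170,210):
    row=f["pixels"][r].max(1).astype(int);print(r,np.where(row<75)[0][[0,-1]] if 1 else 0,row[245:315:3])
E
```

```text
[ 0.44595735 -0.4514496   0.022     ] [ 0.54545649 -0.31106369  0.022     ] [ 0.50743121 -0.29141994  0.022     ] 0.17041260126822633 yaw -118.18393748756763
center [ 0.49905023 -0.35236509  0.022     ] mark gap 0.04279952310732357
130 [  5 305] [191 190 185  24  20  28  21  29  28  31  23  25  24  28  28  30  29  31
  31  28  33 165 188 189]
170 [  2 305] [187 182 179  22  21  24  24  23  14  15  23  24  23  15  20  21  17  32
  22  30  57 175 186 186]
210 [ 34 303] [186 190 189  22  24  21  26  21  18  16  21  17  21  18  21  16  20  23
  23  18 160 155 162 161]
```

```bash
python3 - <<'E'
from h import *
go([.555,.250,.3],191.8)
E
```

```text
tcp [ 0.4913 -0.3655  0.2163] psi 152.47 xax [-5.e-04  2.e-04 -1.e+00]
row [-0.0836, -0.5753, 0.228] [-0.6864, 0.0006, 0.0001] dist 0.624 deg 39.3
t 1.35 q [-0.321  0.264 -0.147  0.    -1.16  -0.159] F [-1.1 -0.1  0.1] w 0.0876
```

```bash
python3 -m crank '[[-0.02,-0.05,0.02,-0.07,0,0,1],[-0.04,-0.105,0.042,-0.14,0,0,1],[-0.06,-0.16,0.063,-0.21,0,0,1],[-0.084,-0.215,0.085,-0.28,0,0,1],[-0.084,-0.273,0.108,-0.34,0,0,1],[-0.084,-0.33,0.13,-0.41,0,0,1],[-0.084,-0.39,0.154,-0.48,0,0,1],[-0.084,-0.45,0.178,-0.55,0,0,1],[-0.084,-0.51,0.202,-0.62,0,0,1],[-0.084,-0.56,0.222,-0.686,0,0,1]]'
python3 -m crank '[[0,0,0,0,0,0,1],[0,0,0,0,0,0,1]]'
python3 - <<'E'
from h import *
f=grab_frame("wrist");cv2.imwrite("pics/w2.png",f["pixels"][:,:,::-1]);np.save("w2.npy",f)
go([.555,.250,.3],191.8)
E
```

```text
t: 2.6
eef_pos: [0.5541, 0.2335, 0.3009]
ee_rot: [-3.014, 1.57, 0.332]
force: [0.7, -0.4, 0.1]
width: 0.0877
t: 2.85
eef_pos: [0.554, 0.232, 0.3003]
ee_rot: [0.619, 1.57, -2.32]
force: [0.5, -0.0, -0.1]
width: 0.0878
tcp [0.554  0.2316 0.3006] psi -168.4 xax [-1.e-04 -2.e-04 -1.e+00]
row [0.0006, -0.0179, -0.0047] [-0.0036, 0.0002, -0.0002] dist 0.018 deg 0.2
t 2.9 q [ 0.721  0.199 -0.041  0.    -1.332 -0.519] F [ 0.  -0.8  0. ] w 0.0879
```

View pics/w2.png

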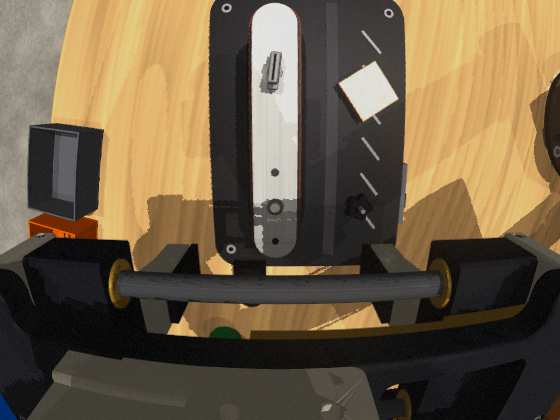

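```bash
python3 - <<'E'
from h import *
f=np.load("w2.npy",allow_pickle=True).item();p=f["pixels"].astype(int)
m=((p.max(2)>105)&((p.max(2)-p.min(2))<45)).astype(np.uint8);mm=np.zeros_like(m);mm[0:262,245:304]=m[0:262,245:304]
for y in range(5,250,30):
    w=np.where(mm[y])[0]; 
    if len(w): 
        a=onz(f,(w[0],y),.142,1);b=onz(f,(w[-1]+1,y),.142,1);print(y,w[0],w[-1],((a+b)/2)[:2].round(4),np.linalg.norm(a-b).round(4))
for n,u,z in [("small",(275,172),.142),("plg",(275,207),.148),("hole",(276,241),.142)]: print(n,onz(f,u,z,1).round(4))
a=cv2.resize(f["pixels"][0:140,230:330,::-1],None,fx=4,fy=4,interpolation=cv2.INTER_CUBIC);cv2.imwrite("pics/w2c.png",a)
E
```

```text
5 263 286 [0.5978 0.047 ] 0.0234
35 251 297 [0.5918 0.0785] 0.0453
65 251 299 [0.5845 0.1084] 0.047
95 251 297 [0.5794 0.1378] 0.0451
125 252 297 [0.573  0.1664] 0.0445
155 252 297 [0.5671 0.1953] 0.045
185 253 296 [0.561  0.2247] 0.0438
215 254 260 [0.5723 0.2589] 0.0072
245 256 262 [0.5642 0.2909] 0.0074
small [0.5636 0.2119 0.142 ]
plg [0.5567 0.2454 0.148 ]
hole [0.5481 0.2829 0.142 ]
```

View pics/w2c.png

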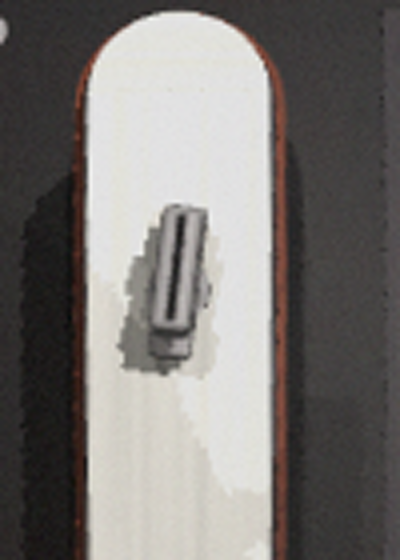

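```bash
python3 - <<'E'
from h import *
f=np.load("w2.npy",allow_pickle=True).item()
o=lambda u,v:(230+u/4-.375,v/4-.375)
for e1,e2 in [((181,220),(171,325)),((187,206),(173,334))]:
    a=onz(f,o(*e1),.1765,1);b=onz(f,o(*e2),.1765,1);d=b-a;print(a,b,(a+b)/2,np.linalg.norm(d),np.degrees(np.arctan2(d[1],d[0])))
print(onz(f,o(176,11),.142,1), "tip expect",np.array([.572,.171])-.131*np.array([-.205,.979]))
go([.492,-.3655,.15],332)
E
```

```text
[0.58521866 0.10528747 0.1765    ] [0.5825361  0.12867511 0.1765    ] [0.58387738 0.11698129 0.1765    ] 0.023540976865494067 96.5432327786763
[0.58461007 0.10191942 0.1765    ] [0.58171445 0.13053415 0.1765    ] [0.58316226 0.11622678 0.1765    ] 0.028760859745604845 95.77827231007255
[0.59971887 0.04444832 0.142     ] tip expect [0.598855 0.042751]
tcp [0.554  0.2316 0.3006] psi -168.4 xax [-1.e-04 -2.e-04 -1.e+00]
row [0.1507, 0.5724, 0.1807] [-2.4505, 0.0003, 0.0001] dist 0.619 deg 140.4
t 2.9 q [ 0.721  0.199 -0.041  0.    -1.332 -0.519] F [ 0.  -0.8  0. ] w 0.0879
```

```bash
python3 -m crank '[[0,0.04,0.01,-0.17,0,0,1],[0,0.08,0.02,-0.35,0,0,1],[0,0.13,0.04,-0.53,0,0,1],[0,0.18,0.055,-0.7,0,0,1],[0,0.23,0.07,-0.88,0,0,1],[0.02,0.28,0.085,-1.05,0,0,1],[0.05,0.33,0.1,-1.23,0,0,1],[0.08,0.38,0.12,-1.4,0,0,1],[0.1,0.43,0.136,-1.58,0,0,1],[0.12,0.48,0.152,-1.75,0,0,1]]'
python3 - <<'E'
from h import *
go([.492,-.3655,.13],332)
E
```

```text
t: 4.15
eef_pos: [0.501, -0.2697, 0.1812]
ee_rot: [0.897, 1.569, -0.291]
force: [0.7, 0.2, -0.2]
width: 0.0877
tcp [ 0.501  -0.2697  0.1812] psi -68.07 xax [ 1.4e-03 -4.0e-04 -1.0e+00]
row [0.0512, -0.0442, 0.0855] [-0.6993, 0.0012, -0.0008] dist 0.109 deg 40.1
t 4.15 q [-0.15   0.219 -0.292  0.    -1.058  2.103] F [ 0.7  0.2 -0.2] w 0.0877
```

```bash
python3 -m crank '[[0.01,-0.011,0.02,-0.17,0,0,1],[0.02,-0.022,0.04,-0.34,0,0,1],[0.03,-0.033,0.065,-0.52,0,0,1],[0.05,-0.044,0.0855,-0.699,0,0,1],[0.05,-0.044,0.0855,-0.699,0,0,1],[0.05,-0.044,0.0855,-0.699,0,0,1]]'
python3 - <<'E'
from h import *
f=grab_frame("wrist");cv2.imwrite("pics/w3.png",f["pixels"][:,:,::-1]);np.save("w3.npy",f)
go([.492,-.3655,.024],332)
E
```

```text
t: 4.9
eef_pos: [0.4926, -0.3631, 0.1317]
ee_rot: [-0.061, 1.57, -0.558]
force: [0.2, 0.2, 0.9]
width: 0.0876
tcp [ 0.493  -0.3627  0.132 ] psi -28.4 xax [ 1.2e-03 -5.0e-04 -1.0e+00]
row [0.108, -0.0029, 0.0003] [-0.007, 0.0013, -0.0001] dist 0.108 deg 0.4
t 4.95 q [-0.315  0.331 -0.259  0.    -0.98   2.961] F [-0.4  0.1 -0.4] w 0.0876
```

View pics/w3.png

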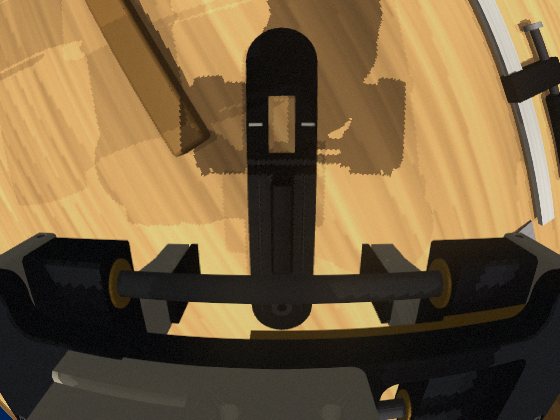

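```bash
python3 - <<'E'
from h import *
f=np.load("w3.npy",allow_pickle=True).item()
a=onz(f,(255.5,125),.022,1);b=onz(f,(308,125),.022,1);h=onz(f,(282,309),.022,1);m=(a+b)/2;d=h-m
print(a,b,m,h,np.linalg.norm(d),np.degrees(np.arctan2(d[1],d[0])),m+.058*d/np.linalg.norm(d))
print(onz(f,(283,174),.04,1)) # ridge start
E
```

```text
[ 0.50912598 -0.29212052  0.022     ] [ 0.54698312 -0.3125126   0.022     ] [ 0.52805455 -0.30231656  0.022     ] [ 0.44670327 -0.45411284  0.022     ] 0.17222119575318448 -118.18792785344134 [ 0.50065738 -0.35343793  0.022     ]
[ 0.51070945 -0.33622901  0.04      ]
```

```bash
python3 -m crank '[[0.035,-0.003,0,-0.003,0,0,1],[0.07,-0.003,0,-0.003,0,0,1],[0.095,-0.003,0,-0.003,0,0,1],[0.107,-0.003,0,-0.003,0,0,1],[0.107,-0.003,0,-0.003,0,0,1],[0.107,-0.003,0,-0.003,0,0,0],[0.107,-0.003,0,-0.003,0,0,0],[0.107,-0.003,0,-0.003,0,0,0],[0.107,-0.003,0,-0.003,0,0,0]]' 45
python3 - <<'E'
from h import *
go([.4927,-.3662,.024],332)
E
```

```text
t: 6.08
eef_pos: [0.492, -0.3651, 0.0244]
ee_rot: [0.186, 1.57, -0.303]
force: [0.4, -0.2, 0.3]
width: 0.0534
tcp [ 0.492  -0.3651  0.0244] psi -28.05 xax [ 6.e-04 -2.e-04 -1.e+00]
row [0.0004, -0.0007, 0.0011] [-0.0009, 0.0006, -0.0001] dist 0.001 deg 0.1
t 6.075 q [-0.32   0.453 -0.361 -0.    -0.756  2.972] F [ 0.4 -0.2  0.3] w 0.0534
```

Still closing; hold, then lift.

```bash
python3 -m crank '[[0,0,0,0,0,0,0],[0,0,0,0,0,0,0],[0,0,0,0,0,0,0],[0,0,0,0,0,0,0],[0,0,0,0,0,0,0]]'
python3 -m crank '[[-0.01,0,0,0,0,0,0],[-0.03,0,0,0,0,0,0],[-0.06,0,0,0,0,0,0],[-0.1,0,0,0,0,0,0],[-0.15,0,0,0,0,0,0],[-0.2,0,0,0,0,0,0]]'
python3 - <<'E'
from h import *
f=grab_frame("wrist");cv2.imwrite("pics/w4.png",f["pixels"][:,:,::-1]);np.save("w4.npy",f)
go([.4927,-.3662,.024],332)
E
```

```text
t: 6.7
eef_pos: [0.492, -0.3651, 0.024]
ee_rot: [0.031, 1.571, -0.459]
force: [1.3, -0.2, -1.4]
width: 0.0178
t: 7.45
eef_pos: [0.4911, -0.3646, 0.2258]
ee_rot: [2.963, 1.57, 2.474]
force: [1.0, -0.7, -3.7]
width: 0.0176
tcp [ 0.4937 -0.3667  0.2339] psi -27.98 xax [ 0.008  -0.0054 -1.    ]
row [0.2099, 0.0002, -0.0032] [0.0003, 0.0096, 0.001] dist 0.21 deg 0.6
t 7.5 q [-0.32   0.25  -0.125  0.003 -1.186  2.972] F [ 4.1 -1.5  6.8] w 0.0173
```

View pics/w4.png

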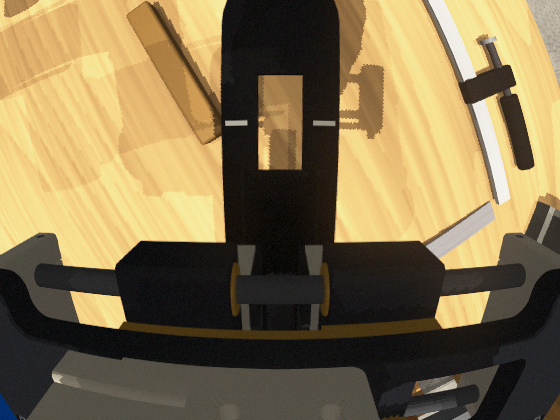

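```bash
python3 - <<'E'
from h import *
f=grab_frame("wrist");p,r=tcp();g=f["pixels"].astype(int).max(2)
m=(g>150).astype(np.uint8);m[:, :222]=0;m[:,340:]=0;m[:115]=0;m[131:]=0
print(np.where(g[123,222:340]>120)[0]+222)
for dz in (-.002,):
    a=onz(f,(236,123),p[2]+dz,1);b=onz(f,(324,123),p[2]+dz,1);c=(a+b)/2
    print(np.linalg.norm(a-b),(r.as_matrix().T@(c-p)).round(4)*1000,(r.as_matrix().T@(a-b)).round(4))
    for u in [(280,75),(280,169.5),(258,123),(302.5,123)]: print(r.as_matrix().T@(onz(f,u,p[2]+dz,1)-p))
go([.5835,.115,.24],191.9)
E
```

```text
[225 226 227 228 229 230 231 232 233 234 235 236 237 238 239 240 241 242
 243 244 245 246 259 260 261 262 263 264 265 266 267 268 269 270 271 272
 273 274 275 276 277 278 279 280 281 282 283 284 285 286 287 288 289 290
 291 292 293 294 295 296 297 298 299 300 301 313 314 315 316 317 318 319
 320 321 322 323 324 325 326 327 328 329 330 331 332 333 334 339]
0.04403313995252676 [ 2.  72.4  0.3] [-0.0005 -0.0001 -0.044 ]
[0.0019872  0.09643048 0.00020559]
[0.00199572 0.0485289  0.00030934]
[ 0.00187915  0.07216102 -0.01069381]
[0.00210659 0.07221269 0.01147463]
tcp [ 0.4941 -0.3665  0.2312] psi -28.0 xax [ 0.009  -0.005  -0.9999]
row [-0.0104, 0.4671, -0.147] [2.4452, 0.0047, -0.0125] dist 0.49 deg 140.1
t 7.55 q [-3.200e-01  2.520e-01 -1.290e-01  2.000e-03 -1.179e+00  2.972e+00] F [-0.2 -0.1 -2.3] w 0.0176
```

```bash
python3 -m crank '[[-0.01,0.02,0,0.1,0,0,0],[-0.02,0.04,0,0.25,0,0,0],[-0.03,0.07,-0.01,0.4,0,0,0],[-0.04,0.11,-0.02,0.55,0,0,0],[-0.04,0.15,-0.03,0.7,0,0,0],[-0.04,0.19,-0.045,0.85,0,0,0],[-0.04,0.23,-0.06,1.0,0,0,0],[-0.04,0.27,-0.07,1.15,0,0,0],[-0.04,0.31,-0.08,1.3,0,0,0],[-0.04,0.35,-0.09,1.45,0,0,0]]'
python3 - <<'E'
from h import *
go([.5689,.1858,.26],191.9)
E
```

```text
t: 8.8
eef_pos: [0.5764, -0.0124, 0.2636]
ee_rot: [-1.339, 1.57, 2.999]
force: [1.1, -1.1, -3.1]
width: 0.0174
tcp [ 0.5764 -0.0124  0.2636] psi -111.41 xax [-1.1e-03  2.0e-04 -1.0e+00]
row [0.0037, -0.0793, -0.1818] [0.9894, 0.0008, 0.0009] dist 0.198 deg 56.7
t 8.8 q [ 3.170e-01  1.760e-01 -1.520e-01 -1.000e-03 -1.244e+00  8.800e-01] F [ 1.1 -1.1 -3.1] w 0.0174
```

```bash
python3 -m crank '[[0,-0.02,-0.03,0.12,0,0,0],[0,-0.035,-0.06,0.27,0,0,0],[0,-0.05,-0.09,0.42,0,0,0],[0,-0.062,-0.12,0.57,0,0,0],[0,-0.07,-0.15,0.72,0,0,0],[0,-0.076,-0.17,0.87,0,0,0],[0,-0.0793,-0.1818,0.989,0,0,0],[0,-0.0793,-0.1818,0.989,0,0,0],[0,-0.0793,-0.1818,0.989,0,0,0],[0,-0.0793,-0.1818,0.989,0,0,0]]'
python3 - <<'E'
from h import *
f=grab_frame("wrist");cv2.imwrite("pics/w5.png",f["pixels"][:,:,::-1]);np.save("w5.npy",f)
f=grab_frame("side");cv2.imwrite("pics/s5.png",cv2.resize(f["pixels"][150:360,80:360,::-1],None,fx=2.8,fy=2.8))
go([.5689,.1858,.26],191.9)
E
```

```text
t: 10.05
eef_pos: [0.5684, 0.1837, 0.2641]
ee_rot: [0.064, 1.571, -2.864]
force: [0.2, 0.4, -2.6]
width: 0.0175
tcp [0.5685 0.1838 0.2641] psi -167.78 xax [ 0.e+00  1.e-04 -1.e+00]
row [0.0041, -0.0018, -0.0008] [0.0055, -0.0, 0.0001] dist 0.005 deg 0.3
t 10.15 q [ 0.64   0.21  -0.108 -0.    -1.253 -0.426] F [-0.   0.3 -2.3] w 0.0174
```

View pics/w5.png

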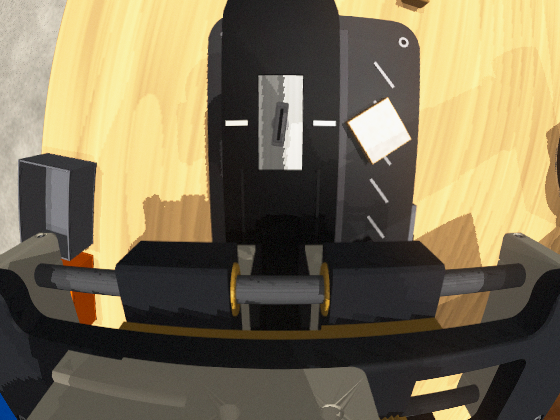

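View pics/s5.png

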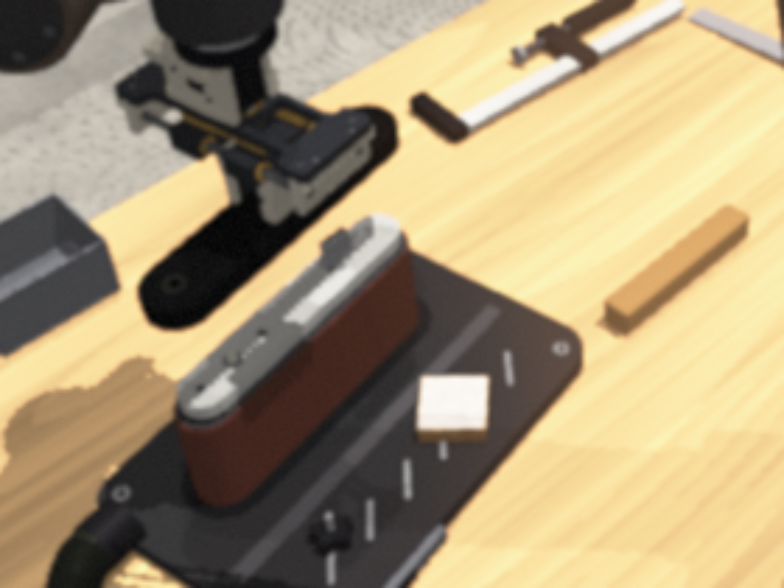

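```bash
python3 - <<'E'
from h import *
f=np.load("w5.npy",allow_pickle=True).item()
cv2.imwrite("pics/w5c.png",cv2.resize(f["pixels"][65:180,215:345,::-1],None,fx=5,fy=5,interpolation=cv2.INTER_CUBIC))
E
```

```text
(no output)
```

View pics/w5c.png

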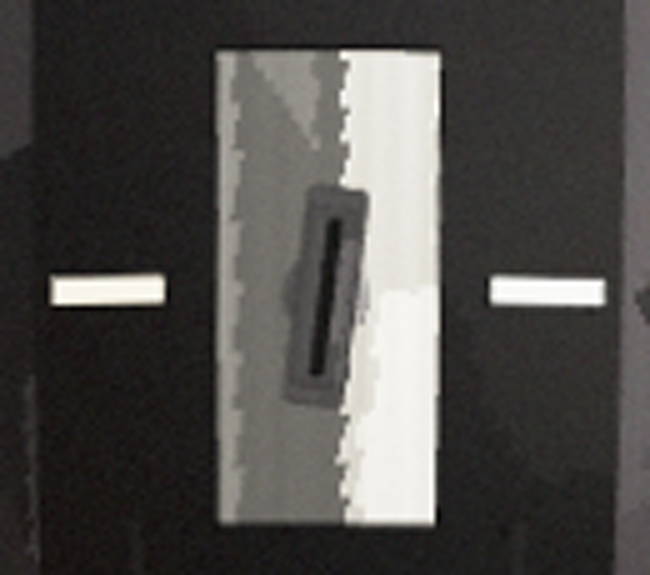

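```bash
python3 - <<'E'
from h import *
f=np.load("w5.npy",allow_pickle=True).item()
o=lambda u,v:(215+u/5-.4,65+v/5-.4)
p,r=tcp();M=r.as_matrix()
w=onz(f,o(325,296),.1765,1);s=onz(f,o(327.5,287),p[2]-.002,1)
e1=onz(f,o(335,220),.1765,1);e2=onz(f,o(316,375),.1765,1);d=e2-e1;print("wingyaw",np.degrees(np.arctan2(d[1],d[0])),np.linalg.norm(d))
print("wing",w,"slot",s,"diff tool",M.T@(w-s))
# seat/belt yaw: seat left/right edges thru slot not visible
E
```

```text
wingyaw 95.4480767559306 0.02370034971165198
wing [0.58410965 0.11572443 0.1765    ] slot [0.58412414 0.11384433 0.26212933] diff tool [ 0.08562945 -0.0018353  -0.00038072]
```

```bash
python3 -m crank '[[0.02,-0.0018,-0.0003,0.005,0,0,0],[0.04,-0.0018,-0.0003,0.005,0,0,0],[0.06,-0.0018,-0.0003,0.005,0,0,0],[0.08,-0.0018,-0.0003,0.005,0,0,0],[0.09,-0.0018,-0.0003,0.005,0,0,0],[0.1,-0.0018,-0.0003,0.005,0,0,0],[0.105,-0.0018,-0.0003,0.005,0,0,0],[0.105,-0.0018,-0.0003,0.005,0,0,0]]'
python3 - <<'E'
from h import *
f=grab_frame("wrist");cv2.imwrite("pics/w6.png",f["pixels"][:,:,::-1]);np.save("w6.npy",f)
go([.5689,.1858,.148],191.9)
E
```

```text
t: 11.15
eef_pos: [0.5685, 0.1862, 0.159]
ee_rot: [0.83, 1.571, -2.103]
force: [-0.3, 0.2, -2.6]
width: 0.0176
tcp [0.5687 0.1863 0.1594] psi -168.07 xax [ 4.e-04  1.e-04 -1.e+00]
row [0.0114, 0.0005, -0.0001] [0.0005, -0.0005, 0.0] dist 0.011 deg 0.0
t 11.2 q [ 0.643  0.285 -0.256  0.    -1.029 -0.435] F [ 0.4  0.2 -1.7] w 0.0175
```

View pics/w6.png

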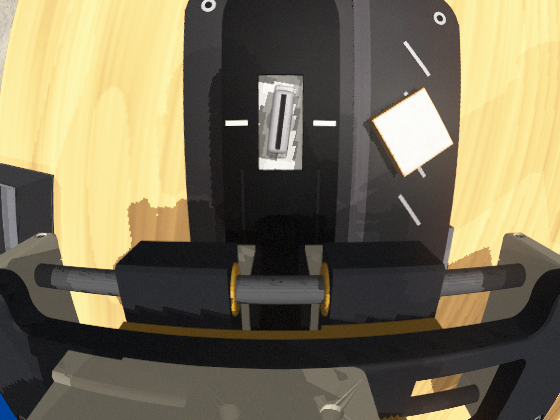

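```bash
python3 -m crank '[[0.004,0,0,0,0,0,0],[0.007,0,0,0,0,0,0],[0.009,0,0,0,0,0,0],[0.0105,0,0,0,0,0,0],[0.0105,0,0,0,0,0,0],[0.0105,0,0,0,0,0,0]]'
python3 - <<'E'
from h import *
f=grab_frame("wrist");cv2.imwrite("pics/w7.png",f["pixels"][:,:,::-1]);np.save("w7.npy",f)
go([.5689,.1858,.148],191.9)
E
```

```text
t: 11.95
eef_pos: [0.5688, 0.1863, 0.149]
ee_rot: [-2.971, 1.57, 0.379]
force: [-0.6, -0.9, 4.7]
width: 0.0175
tcp [0.5688 0.1863 0.1489] psi -168.06 xax [ 8.e-04  3.e-04 -1.e+00]
row [0.0009, 0.0006, -0.0] [0.0006, -0.0008, 0.0001] dist 0.001 deg 0.1
t 12.0 q [ 0.643  0.295 -0.269  0.    -1.007 -0.435] F [-1.2 -0.4  5.9] w 0.0176
```

View pics/w7.png

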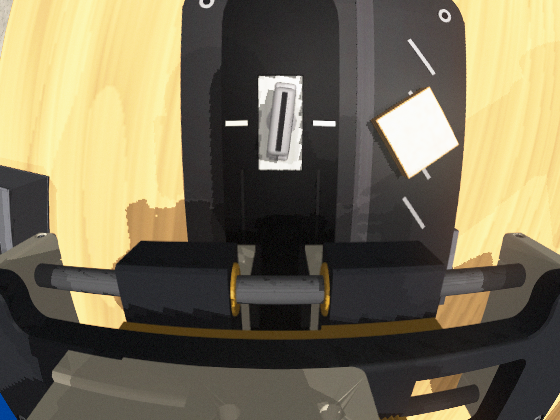

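```bash
python3 -m crank '[[0.001,0,0,0,0,0,0],[0.001,0,0,0,0,0,0],[0.001,0,0,0,0,0,0],[0.001,0,0,0,0,0,0.4],[0.001,0,0,0,0,0,0.4],[0.001,0,0,0,0,0,0.4],[-0.005,0,0,0,0,0,0.4],[-0.03,0,0,0,0,0,0.4],[-0.07,0,0,0,0,0,0.4],[-0.1,0,0,0,0,0,0.4]]'
python3 - <<'E'
from h import *
f=grab_frame("wrist");cv2.imwrite("pics/w8.png",f["pixels"][:,:,::-1]);np.save("w8.npy",f)
f=grab_frame("side");cv2.imwrite("pics/s8.png",cv2.resize(f["pixels"][200:360,80:300,::-1],None,fx=3.5,fy=3.5))
go([.5689,.1858,.248],191.9)
E
```

```text
t: 13.25
eef_pos: [0.5683, 0.1861, 0.2498]
ee_rot: [-0.364, 1.571, 2.986]
force: [0.5, 0.3, -0.4]
width: 0.0347
tcp [0.5697 0.1868 0.2522] psi -168.06 xax [ 0.0045  0.0025 -1.    ]
row [0.0042, 0.0008, 0.001] [0.0007, -0.0049, 0.0015] dist 0.004 deg 0.3
t 13.35 q [ 6.430e-01  2.170e-01 -1.270e-01  1.000e-03 -1.222e+00 -4.350e-01] F [ 0.6  0.5 -0. ] w 0.0352
```

View pics/w8.png

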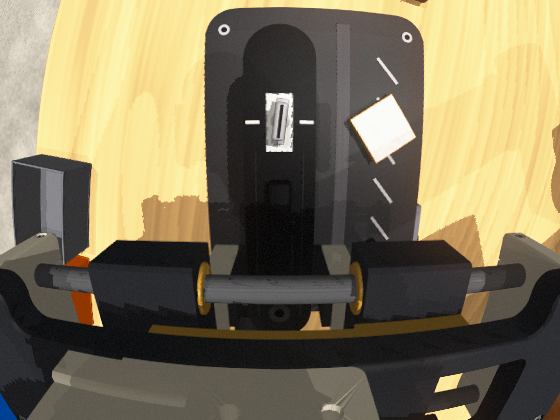

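View pics/s8.png

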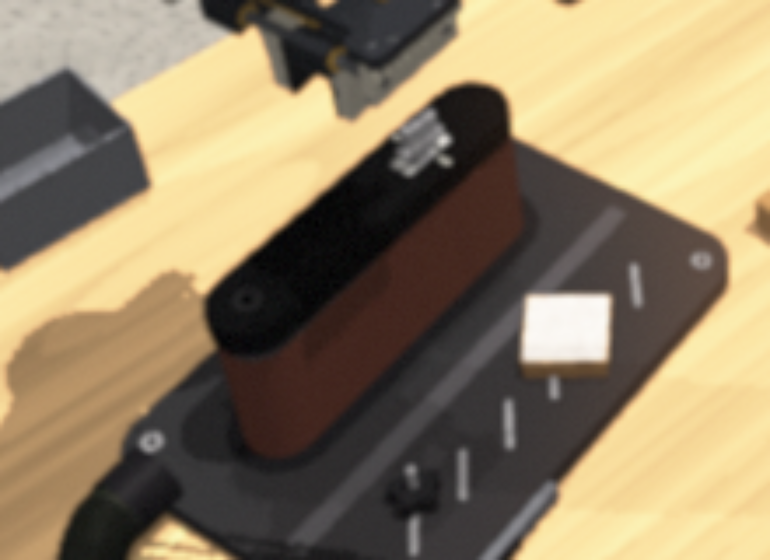

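```bash
python3 - <<'E'
from h import *
f=np.load("w8.npy",allow_pickle=True).item()
cv2.imwrite("pics/w8c.png",cv2.resize(f["pixels"][80:165,230:330,::-1],None,fx=7,fy=7,interpolation=cv2.INTER_CUBIC))
E
```

View pics/w8c.png

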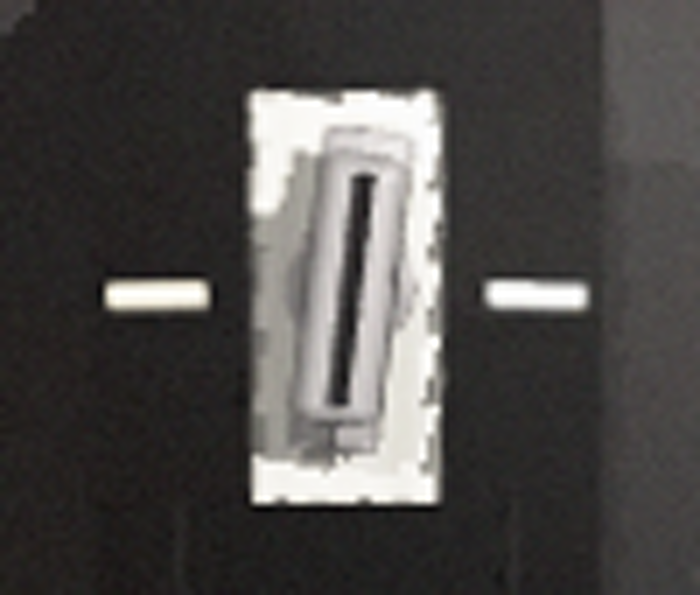

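```bash
python3 - <<'E'
from h import *
f=np.load("w8.npy",allow_pickle=True).item()
o=lambda u,v:(230+u/7-.43,80+v/7-.43)
e1=onz(f,o(365,175),.1765,1);e2=onz(f,o(339,403),.1765,1);d=e2-e1
print((e1+e2)/2,np.linalg.norm(d),np.degrees(np.arctan2(d[1],d[0])))
m=onz(f,o(346,295),.147,1);print("marks",m)
go([.5838,.1153,.21],185.8)
E
```

```text
[0.58383049 0.11579611 0.1765    ] 0.023436982569502208 95.60016720270563
marks [0.5843578  0.11667707 0.147     ]
tcp [0.5697 0.1868 0.2522] psi -168.06 xax [ 0.0045  0.0025 -1.    ]
row [0.0421, 0.0729, 0.0012] [0.1071, -0.0048, 0.0017] dist 0.084 deg 6.1
t 13.35 q [ 6.430e-01  2.170e-01 -1.270e-01  1.000e-03 -1.222e+00 -4.350e-01] F [ 0.6  0.5 -0. ] w 0.0352
```

```bash
python3 -m crank '[[0,0.03,0,0.05,0,0,0.4],[0,0.06,0,0.107,0,0,0.4],[0.02,0.072,0.001,0.107,0,0,0.4],[0.035,0.072,0.001,0.107,0,0,0.4],[0.035,0.072,0.001,0.107,0,0,0.4]]'
python3 - <<'E'
from h import *
go([.5840,.1156,.160],185.8)
E
```

```text
t: 13.98
eef_pos: [0.5813, 0.1155, 0.2117]
ee_rot: [0.294, 1.567, -2.747]
force: [0.0, 0.2, 0.7]
width: 0.0349
tcp [0.5813 0.1155 0.2117] psi -174.21 xax [-0.0033 -0.0014 -1.    ]
row [0.0516, 0.0001, -0.0029] [-0.0002, 0.0035, -0.001] dist 0.052 deg 0.2
t 13.975 q [ 5.250e-01  2.370e-01 -1.950e-01 -1.000e-03 -1.143e+00 -4.240e-01] F [0.  0.2 0.7] w 0.0349
```

```bash
python3 -m crank '[[0.015,0,-0.0025,0,0,0,0.4],[0.03,0,-0.0025,0,0,0,0.4],[0.043,0,-0.0025,0,0,0,0.4],[0.0505,0,-0.0025,0,0,0,0.4],[0.0505,0,-0.0025,0,0,0,0.4],[0.0505,0,-0.0025,0,0,0,0],[0.0505,0,-0.0025,0,0,0,0],[0.0505,0,-0.0025,0,0,0,0],[0.0505,0,-0.0025,0,0,0,0],[0.0505,0,-0.0025,0,0,0,0]]' 40
python3 - <<'E'
from h import *
f=grab_frame("wrist");cv2.imwrite("pics/w9.png",f["pixels"][:,:,::-1])
go([.5840,.1156,.160],101.9)
E
```

```text
t: 15.22
eef_pos: [0.5833, 0.1155, 0.1632]
ee_rot: [0.064, 1.568, -2.977]
force: [-5.7, 0.8, 4.6]
width: 0.0086
tcp [0.5834 0.1155 0.1632] psi -174.22 xax [-2.3e-03 -4.0e-04 -1.0e+00]
row [0.0032, -0.0, -0.0006] [1.4639, 0.0018, -0.0019] dist 0.003 deg 83.9
t 15.275 q [ 5.230e-01  2.780e-01 -2.560e-01 -1.000e-03 -1.039e+00 -4.220e-01] F [-6.2 -0.3  5.7] w 0.0083
```

View pics/w9.png

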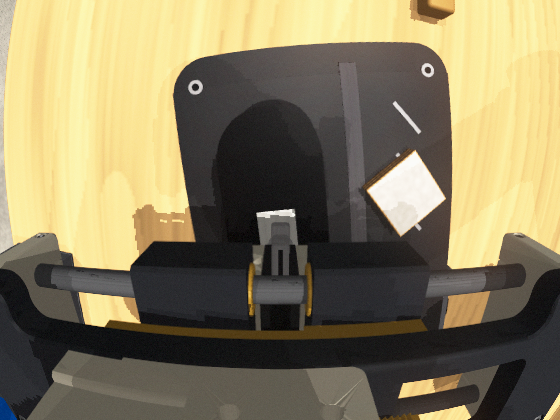

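```bash
python3 -m crank '[[-0.001,0,0.0005,0.08,0,0,0],[-0.001,0,0.0005,0.23,0,0,0],[-0.001,0,0.0005,0.39,0,0,0],[-0.001,0,0.0005,0.55,0,0,0],[-0.001,0,0.0003,0.71,0,0,0],[-0.001,0,0.0003,0.87,0,0,0],[-0.001,0,0,1.03,0,0,0],[-0.001,0,0,1.19,0,0,0],[-0.001,0,0,1.33,0,0,0],[-0.001,0,0,1.43,0,0,0]]'
python3 - <<'E'
from h import *
go([.5840,.1156,.1625],101.9);print(get_state()["moment"])
E
```

```text
t: 16.52
eef_pos: [0.5837, 0.1153, 0.1633]
ee_rot: [1.653, 1.568, -2.821]
force: [-1.1, -1.1, -3.2]
width: 0.0084
tcp [0.5837 0.1153 0.1633] psi 103.62 xax [-2.4e-03 -8.0e-04 -1.0e+00]
row [0.0008, -0.0004, 0.0002] [0.03, -0.0002, -0.0025] dist 0.001 deg 1.7
t 16.525 q [ 5.230e-01  2.780e-01 -2.560e-01 -1.000e-03 -1.040e+00 -1.856e+00] F [-1.1 -1.1 -3.2] w 0.0084
[-0.35809248  0.6437288   0.04692361]
```

Small extra turn to the stop, then release, rise and look.

```bash
python3 -m crank '[[0,0,0,0.03,0,0,0],[0,0,0,0.04,0,0,0],[0,0,0,0.04,0,0,0],[0,0,0,0.03,0,0,0.3],[0,0,0,0.03,0,0,0.3],[-0.01,0,0,0.03,0,0,0.3],[-0.03,0,0,0.03,0,0,0.3],[-0.06,0,0,0.03,0,0,0.3],[-0.1,0,0,0.03,0,0,0.3],[-0.1,0,0,0.03,0,0,0.3]]'
python3 - <<'E'
from h import *
f=grab_frame("wrist");cv2.imwrite("pics/w10.png",f["pixels"][:,:,::-1]);np.save("w10.npy",f)
f=grab_frame("side");cv2.imwrite("pics/s10.png",cv2.resize(f["pixels"][200:360,80:300,::-1],None,fx=3.5,fy=3.5))
f=grab_frame("top");cv2.imwrite("pics/t10.png",cv2.resize(f["pixels"][150:290,95:285,::-1],None,fx=4,fy=4))
go([.5840,.1156,.26],101.9)
E
```

```text
t: 17.77
eef_pos: [0.5871, 0.1165, 0.269]
ee_rot: [-1.432, 1.562, 0.351]
force: [-0.2, -0.2, -0.7]
width: 0.0267
tcp [0.5847 0.1159 0.2642] psi 102.14 xax [ 4.e-04  5.e-04 -1.e+00]
row [0.0042, 0.0008, -0.0001] [0.0042, 0.0004, 0.0005] dist 0.004 deg 0.2
t 17.925 q [ 0.523  0.207 -0.111 -0.    -1.252 -1.882] F [ 0.6  0.  -0.5] w 0.0264
```

View pics/w10.png

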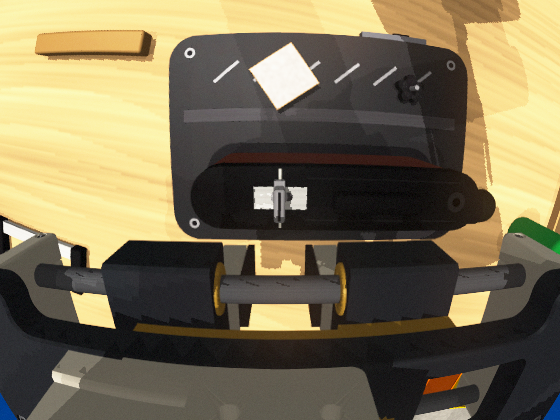

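View pics/s10.png

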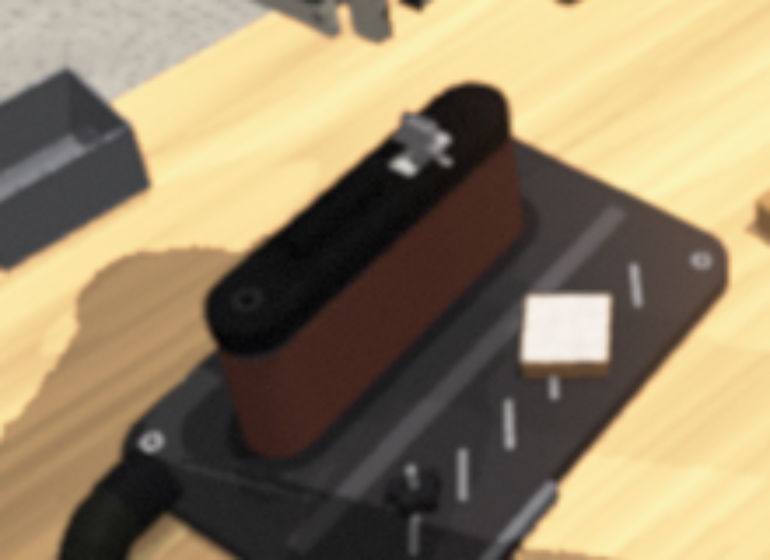

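View pics/t10.png

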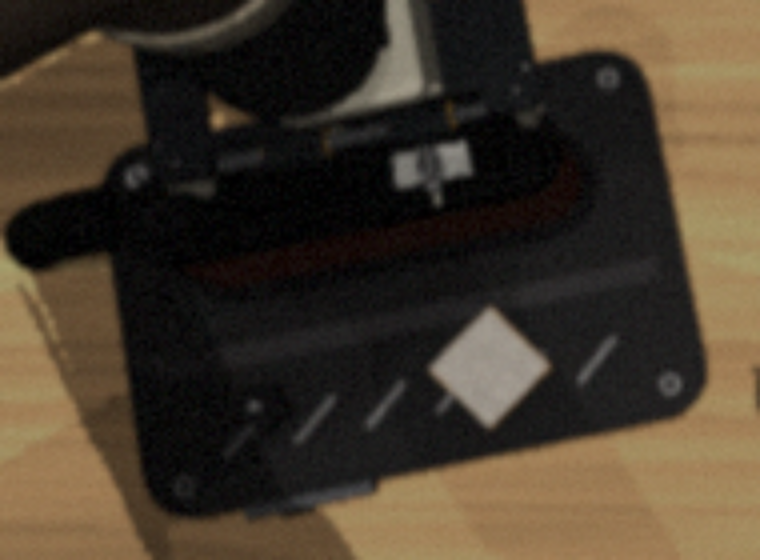

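```bash
python3 - <<'E'
from h import *
f=np.load("w10.npy",allow_pickle=True).item()
cv2.imwrite("pics/w10c.png",cv2.resize(f["pixels"][155:245,230:330,::-1],None,fx=6,fy=6,interpolation=cv2.INTER_CUBIC))
h=onz(f,(456,202),.15,1);print("hole",h,"expect",np.array([.572,.172])+.112*np.array([-.206,.9785]))
go([.5535,.2600,.19],191.9)
E
```

```text
hole [0.54973793 0.2864066  0.15      ] expect [0.548928 0.281592]
tcp [0.5847 0.1159 0.2642] psi 102.14 xax [ 4.e-04  5.e-04 -1.e+00]
row [0.0743, 0.0003, 0.1474] [-1.5666, -0.0001, 0.0008] dist 0.165 deg 89.8
t 17.925 q [ 0.523  0.207 -0.111 -0.    -1.252 -1.882] F [ 0.6  0.  -0.5] w 0.0264
```

View pics/w10c.png

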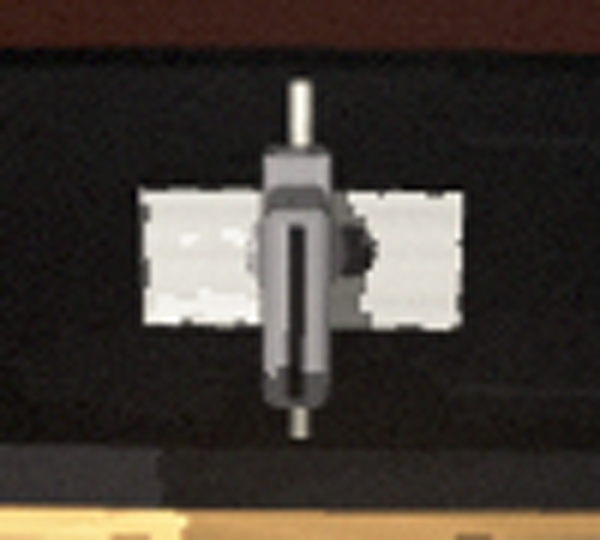

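```bash
python3 -m crank '[[0,0,0.015,-0.15,0,0,0],[0,0,0.03,-0.3,0,0,0],[0,0,0.05,-0.47,0,0,0],[0,0,0.07,-0.65,0,0,0],[0,0,0.09,-0.83,0,0,0],[0.01,0,0.11,-1.0,0,0,0],[0.02,0,0.125,-1.17,0,0,0],[0.035,0,0.14,-1.33,0,0,0],[0.05,0,0.148,-1.48,0,0,0],[0.065,0,0.148,-1.567,0,0,0]]' 20
python3 -m crank '[[0.005,0,0,0,0,0,0],[0.005,0,0,0,0,0,0],[0.005,0,0,0,0,0,0]]'
python3 - <<'E'
from h import *
f=grab_frame("wrist");cv2.imwrite("pics/w11.png",f["pixels"][:,:,::-1])
f=grab_frame("side");cv2.imwrite("pics/s11.png",cv2.resize(f["pixels"][180:340,80:300,::-1],None,fx=3.5,fy=3.5))
go([.5535,.2600,.152],191.9)
E
```

```text
t: 19.18
eef_pos: [0.5532, 0.2608, 0.1975]
ee_rot: [0.484, 1.569, -2.445]
force: [-0.4, -1.0, 0.1]
width: 0.0006
t: 19.55
eef_pos: [0.554, 0.2605, 0.1946]
ee_rot: [-2.882, 1.57, 0.466]
force: [0.0, -0.1, -0.4]
width: 0.0002
tcp [0.554  0.2605 0.1947] psi -168.12 xax [ 8.e-04  6.e-04 -1.e+00]
row [0.0426, 0.0004, 0.0006] [-0.0004, -0.0009, 0.0004] dist 0.043 deg 0.1
t 19.65 q [ 0.758  0.278 -0.179  0.    -1.113 -0.551] F [ 0.1 -0.4 -0.1] w 0.0006
```

View pics/w11.png

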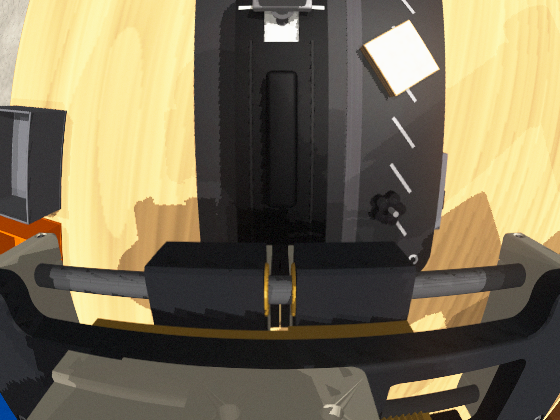

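View pics/s11.png

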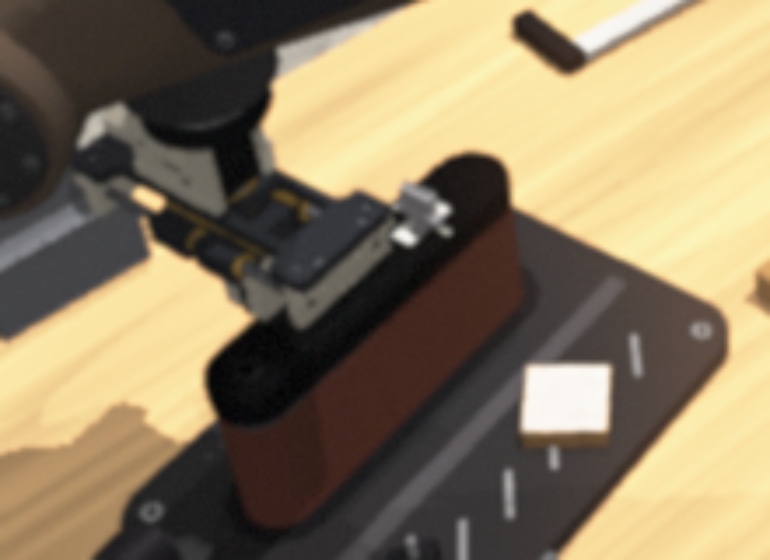

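```bash
python3 -m crank '[[0.012,0,0,0,0,0,0],[0.025,0,0,0,0,0,0],[0.034,0,0,0,0,0,0],[0.038,0,0,0,0,0,0],[0.042,0,0,0,0,0,0],[0.044,0,0,0,0,0,0],[0.044,0,0,0,0,0,0]]'

```

```text
t: 20.52
eef_pos: [0.5538, 0.2605, 0.1504]
ee_rot: [-2.89, 1.57, 0.459]
force: [-1.3, -0.0, 3.4]
width: 0.0008
```

```bash
python3 -m crank '[[0.001,0,0,0,0,0,0],[0.002,0,0,0,0,0,0],[0.002,0,0,0,0,0,0]]'; python3 -m crank '[[0.001,0,0,0,0,0,0],[0.002,0,0,0,0,0,0],[0.002,0,0,0,0,0,0]]'
```

```text
t: 20.9
eef_pos: [0.5538, 0.2605, 0.1482]
ee_rot: [-2.698, 1.571, 0.652]
force: [-1.1, -0.6, 4.2]
width: 0.0008
t: 21.28
eef_pos: [0.5537, 0.2606, 0.1464]
ee_rot: [-2.775, 1.57, 0.575]
force: [-3.9, -1.1, 5.4]
width: 0.0004
```

```bash
python3 -m crank '[[0.001,0,0,0,0,0,0],[0.001,0,0,0,0,0,0],[0.001,0,0,0,0,0,0]]'
```

```text
t: 21.65
eef_pos: [0.5538, 0.2606, 0.1463]
ee_rot: [-2.954, 1.57, 0.396]
force: [-6.0, -0.3, 12.8]
width: 0.0003
```

```bash
python3 -m crank '[[0.0003,0,0.0003,0,0,0,0],[0.0003,0,0.0003,0,0,0,0],[0.0003,0,0.0003,0,0,0,0],[0.0003,0,0.0003,0,0,0,0]]'
python3 - <<'E'
from h import *
f=grab_frame("wrist");cv2.imwrite("pics/w12.png",f["pixels"][:,:,::-1]);np.save("w12.npy",f)
f=grab_frame("side");cv2.imwrite("pics/s12.png",cv2.resize(f["pixels"][180:340,80:300,::-1],None,fx=3.5,fy=3.5,interpolation=cv2.INTER_CUBIC))
for i in range(4): grab_frame("top");s=get_state();print(s["t"],np.round(s["force"],1),np.round(s["eef_pos"],4))
E
```

```text
t: 22.15
eef_pos: [0.5538, 0.2606, 0.1463]
ee_rot: [-3.009, 1.569, 0.341]
force: [-5.0, -1.0, 13.1]
width: 0.0001
22.3 [-5.5 -0.5 13.6] [0.5538 0.2606 0.1463]
22.35 [-4.9 -0.6 13.8] [0.5538 0.2606 0.1463]
22.4 [-5.9 -0.9 13.3] [0.5538 0.2606 0.1463]
22.45 [-6.7 -1.1 14.1] [0.5538 0.2606 0.1463]
```

View pics/w12.png

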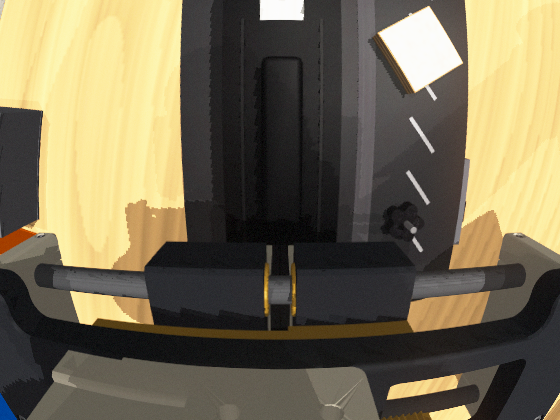

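View pics/s12.png

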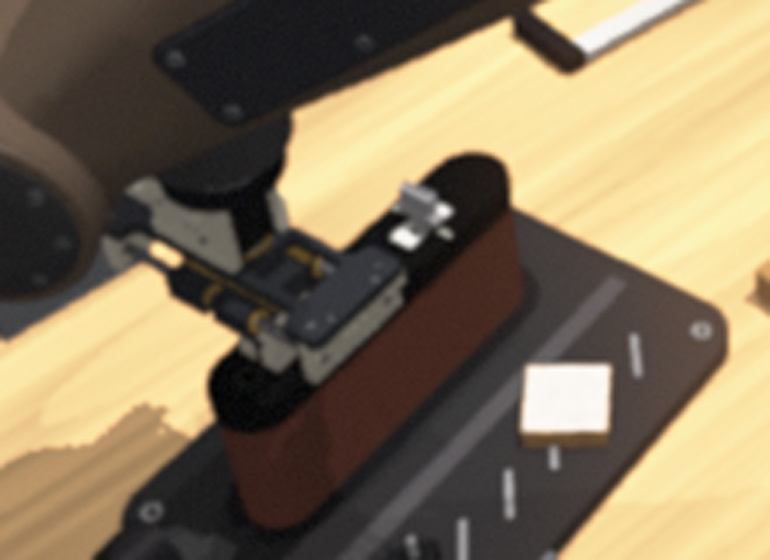

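```bash
python3 -c "
from station import *
job_done();s=get_state();print(s['t'],s['force'],s['eef_pos'])"
```

```text
the job is handed in; nothing more can be done
the job is handed in; nothing more can be done
```

The guard is back on the belt head with its slot over the wing stud, and the wing is turned a quarter turn clockwise. The arm is holding the free end down, ready for you to run in the star knob. I handed the job in at about 22.5 s of the 54 s allowed; it reports no verdict.

**Last checks**
- **Slot over the stud:** the pictures put it within about 1 mm.
- **Wing:** its coin slot lines up with both marks in the wrist picture.
- **Free end:** I pressed it down until it stopped at z ≈ 0.146 m, the expected flush height. Resistance rose from about 5 N to 13 N there, and it held steady at 13 to 14 N down.
- **Block, knob and stick:** I did not touch the plywood block, star knob or cleaning stick. The block and knob look unmoved in the last pictures, and the stick looked in place in earlier ones.

**What disagreed or was not measured**
- A sideways force of about 5 to 6 N on the tool stayed through the final press, but the fingers did not move.
- One oblique wrist picture put the knob hole about 5 mm further along y than expected. The slot and marks in the same picture agreed to under 1 mm, so I relied on those.
- I had no direct reading of the plunger's travel or the guard's tilt. I judged both from the finger height and the push force.

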